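# Gauge a wheel spindle in the V-blocks

## Task

Turn the black bar knob of the spindle gauge clockwise until it clicks over into its measuring position, which raises the spring probe between the two V-blocks. Then take the bright steel wheel spindle from the wooden rest, lay it along both V-blocks and press it down against the probe's spring until it sits on both faces of the V, without using more force than a firm hand push. Finish while still holding it pressed there, and leave the black spindle and the other things on the bench alone.

Things in the scene. Friction and masses are not known exactly. Their poses are not given: they have to be found in the camera images.
- knob_grip (a point): Black bar knob on the right of the gauge plate, 150 mm from v_seat along its -y: an upright bar 46 mm long (own x), 12 mm thick (own y), 30 mm high, above a 50 mm disc on a 60 mm round housing. This point is on the vertical turning axis, 64 mm above the bench, 11 mm below the bar's top, 23.5 mm above the disc. Its axes turn with the knob.
- probe_knob (a joint): Angle of the knob: 0 = parked (probe down), 1.05 rad (60 degrees) = measuring (probe up), with a hard stop at both. It turns clockwise seen from above as the value grows. A spring detent resists with up to 0.15 N m until half-way (0.52 rad), then pulls it on to the other position by itself and keeps it there.
- v_seat (a point): Middle of the spindle's axis when fully seated, on the gauge fixed to the bench: 75 mm above the bench, midway between two matched V-blocks (each 72 mm wide, 28 mm long, tops 80 mm above the bench) that stand in line along this point's y axis with a 64 mm free gap between them. The V is 90 degrees, open upward, faces oiled. y runs along the V, z up, x across it (away from the robot at yaw 0).
- probe_tip (a point): Tip of the 7 mm thick brass spring probe in the gap under v_seat. Parked it is 55.5 mm above the bench, raised 67.5 mm. A spindle meets the raised probe 5 mm above the seated height; the probe then pushes up with 3 N, 5 N when fully seated: more than the spindle weighs, so it stays seated only while pressed down (some 8 to 25 N).
- bright_spindle_mid (a point): The wheel spindle to be gauged: bright steel bar, 25 mm in diameter and 150 mm long, with an 18 mm long threaded stub of 19 mm at its +y end, about 250 g. This point is on its axis in the middle of the 150 mm; y runs along it, and its x and z axes may have rolled about y. Either way round in the V is fine. On the rest its axis is 57.5 mm above the bench.
- black_spindle_mid (a point): A second spindle of the same size, black: leave it on the rest. This point is on its axis, midway along.
- rest: Plywood rest for spindles, fixed, 200 mm (x) by 130 mm (y), 63 mm high; origin under its centre. Two spindles lie along its y in 27 mm wide notches (18 mm deep) at x = -44.5 and +44.5 mm, carried by two boards at y = -56 and +56 mm (16 mm thick); between the boards it is open down to the 12 mm thick floor.
- face_near: The ground face of the V on the robot's side (on both blocks): one of the two contact lines. Its origin is the gauge's origin, on the bench under v_seat.
- face_far: The ground face of the V on the far side (on both blocks): the other contact line. Same origin.
- socket: Bystander: dark impact socket, 27 mm thick, 78 mm high, standing in front of and between the gauge and the rest; origin under its centre.
- wrench: Bystander: spanner lying to the left of the rest.
- spray_can: Bystander: spray can, 170 mm high, behind the gauge; origin under its centre.
- paste_tub: Bystander: tub of tyre paste, 75 mm high, at the back; origin under its centre.
- mug: Bystander: blue mug, 90 mm high, at the back left; origin under its centre.
- hammer: Bystander: hammer lying at the right.
- gauge: The gauge as a whole, fixed; origin on the bench under v_seat, same axes. Grey base plate, top 20 mm above the bench, x -60 to 115 mm, y -200 to 90 mm. In the gap between the blocks only the probe and its 22 mm thick guide (46 mm high) stand on the plate. Behind the gap a dial indicator, up to 105 mm high, at x 75 to 125 mm, y -30 to 30 mm.

How it is judged:
By the outcome, as a careful person would: the job done as asked, in the order asked, and still so for the second after the job is handed in, while the arm keeps its last pose, push and grip.
It also fails if it takes over 61 s, if anything falls off the work surface, if the arm or the gripper's body presses on something with over 40 N, if the wrist force passes 120 N, or if a joint passes its speed limit or range.

## Robot

A 7-joint arm with a two-finger parallel gripper is mounted at the origin on the work surface. World frame = base frame: x ahead of the robot, y to its left, z up, the work surface at z = 0. Lengths are in m, angles in degrees, forces in N, time in s.
With the tool pointing down it reaches from about 0.425 to 0.875 m from the base axis. Payload 4.7 kg.
Tool frame: the origin (TCP) lies midway between the tips of the shut fingers; the grasp point (between the pads) lies env.grip_point_offset behind it (env.grip_point_offset is the distance from the TCP to the grasp point, in m); x points along the fingers, y is the direction in which the jaws open and shut, and the axes are right-handed (so a half turn about x gives the same grasp; the last joint's range is limited). The gripper opens to 87 mm and grips with 3 to 60 N. Pads are 19 mm wide; open, the fingers measure 117 mm over their backs; the gripper's body (75 mm by 190 mm) begins 51 mm behind the grasp point.
Start: joints at [74.146, 18.392, -4.016, 83.108, 1.295, 78.541, -3.26], TCP at [0.186, -0.623, 0.223] pointing down, gripper open.
Joint ranges: [-163.93, 163.93], [-17.29, 119.83], [-79.2, 71.16], [3.27, 140.29], [-89.18, 269.18], [5.43, 117.66], [-154.24, 154.24]. Speed limits (degrees/s): [147.25, 147.25, 180, 180, 180, 180, 180].

## Interface

Orientations are given as [roll, pitch, yaw] about the fixed x, y, z axes, in that order (R = Rz(yaw) Ry(pitch) Rx(roll)).
In Python, from cell import readout, read_camera, camera_params, sign_off, spot_in, pinpoint, env gives the robot as it stands.
- The arm moves only by the shell command python3 -m pendant 'ROWS' [OPENING] [FORCE]. ROWS is a JSON object of lists of equal length, an entry for each row: "xyz": the shift along the world's x, y, z in m, a list of three; "turn": the turn about the world's z in rad. A call has 1 to 10 rows; each row shifts and turns the pose as measured when the row begins; what a row does not reach is not made up. A row lasts 1/8 s, in which the tool goes at most 62.5 mm and 10.7 degrees, less where a joint would pass 70% of its speed; a pose out of reach is approached as far as the arm can. A call is refused whole if a number of a shift passes 0.0625 or a number of a turn 0.188, either way. A call with a gripper value outside its range is refused whole. OPENING is the opening, from 0 (shut) to 1 (fully open), set as the call begins (- or left out, the last holds). The fingers move at their own pace and stop on an object; FORCE is the grip in N (left out, the last holds). Time passes only in rows, so rows that do not move let the fingers close. It gives the time, the measured TCP pose, the force and the opening at its end, in the units of the state.
- readout.get_obs(): the state, without advancing time (a new reading comes with each control period).
- read_camera(name): name is "scene" or "top" or "wrist"; returns the picture (480x640x3 uint8, red, green, blue); there is no depth.
- camera_params(name): a dict with "fx", "fy", "cx", "cy" (pixels), "rvec" (rotation vector, rad) and "tvec" (3), from world to camera coordinates, as OpenCV has them; the wrist camera has in their place "hand_eye" (4x4, takes a point from camera to tool coordinates, whose origin is the TCP and whose axes are the tool frame's). Camera axes: x right, y down, z forward; pixel columns grow to the right and rows downward; lengths in m; the calibration is good to about 2 mm. A picture is of the moment at which its call begins: read the wrist's pose just before it. camera_params takes no time and is no camera call.
- sign_off(): hands the job in, once; it reports no verdict.
Trained networks look in the newest picture that a camera, given by its name, has taken for a name from the list of things; names that differ only in an ending like _2 or _b are one class to them, and where a whole thing is asked for, a point or a joint stands for the part that bears it (a point fixed in the world has none). Each returns a list of dicts, best first, with "score" (0 to 1); they miss things now and then, are a little off and sometimes report something else, mostly with a low value. They report only what shows in the picture. A call takes as long as a camera call.
- spot_in(camera, name): "at" ([x, y, z] in m, in the coordinates of the camera as it stood for that picture, good to about 4 mm: the middle of the surface that is visible of it).
- pinpoint(camera, name): "at" ([x, y, z] in m, in the coordinates of the camera as it stood for that picture, good to about 4 mm: a listed point, or the origin of a listed thing).
The state is a dict: "time_s": time; "qpos": joint angles; "joint_velocities": joint speeds; "effort": joint torques, N m; "tool_pos": TCP position; "tool_rot": TCP orientation; "force": force on the tool from outside, world axes, zero at the start; "wrist_torque": the same for the moment, N m; "grip_width": finger opening in m.
Only numpy, scipy, OpenCV 4.12 (cv2) and the standard library are available. Lean on these libraries where they do the work, as an engineer would, in place of code of your own. Each camera call takes 0.05 s, during which the arm holds its last target.

## Working session

There is one attempt and no reset: what is moved stays moved. The work goes in short steps, Python scripts to look and compute and a shell command to move; the robot and the scene stay as the last step left them, time stands still between calls to the robot, and variables do not carry over. Pictures are saved under pics/ and viewed, and the job is handed in when it is done.

```bash
ls; mkdir -p pics; cat > h.py <<'E'
import numpy as np, cv2
from scipy.spatial.transform import Rotation as R
from cell import readout, read_camera, camera_params, sign_off, spot_in, pinpoint, env
def T_wc(cam, obs=None):
    p=camera_params(cam)
    if 'hand_eye' in p:
        o=obs or readout.get_obs(); T=np.eye(4)
        T[:3,:3]=R.from_euler('xyz',o['tool_rot'],degrees=True).as_matrix(); T[:3,3]=o['tool_pos']
        return T@np.array(p['hand_eye'])
    Rm=R.from_rotvec(np.ravel(p['rvec'])).as_matrix(); T=np.eye(4)
    T[:3,:3]=Rm.T; T[:3,3]=-Rm.T@np.ravel(p['tvec']); return T
def save(img,n): cv2.imwrite('pics/'+n,img[:,:,::-1])
def look(cam,names,fn):
    o=readout.get_obs(); T=T_wc(cam,o); save(read_camera(cam),fn)
    for n in names:
        for f in (pinpoint,):
            for d in f(cam,n)[:2]:
                w=T@np.r_[np.array(d['at']),1]; a=np.array(d['at']);p=camera_params(cam)
                print(cam,n,round(d['score'],2),w[:3].round(4),'px',(p['fx']*a[0]/a[2]+p['cx']).round(),(p['fy']*a[1]/a[2]+p['cy']).round(), {k:v for k,v in d.items() if k not in('at','score')})
E
python3 - <<'E'
from h import *
print(readout.get_obs()); print(env.grip_point_offset)
look('scene',['v_seat','knob_grip','bright_spindle_mid','black_spindle_mid','rest','socket'],'s0.png')
look('top',['v_seat','knob_grip','bright_spindle_mid','black_spindle_mid','rest','socket','probe_tip','spray_can'],'t0.png')
print(camera_params('wrist'))
print(readout.get_obs()['time_s'])
E
```

```text
pics
{'time_s': 0.0, 'qpos': array([74.14566946, 18.44213526, -4.01625562, 83.17416828,  1.29516866,
       78.54238027, -3.26022503]), 'joint_velocities': array([-0.023475  , -0.00067523, -0.02418237, -0.02476493,  0.06539983,
        0.05790732,  0.05557497]), 'effort': array([ 1.89170796e-04, -4.91285706e+01, -4.03959313e-01, -3.12524378e+01,
       -6.40598964e-02,  4.39020200e-02,  2.11754282e-04]), 'tool_pos': array([ 0.18617005, -0.62218363,  0.2214332 ]), 'tool_rot': array([-87.11890377,  89.88643056, 109.54565617]), 'force': array([ 0.36540242, -0.37426085, -0.31160725]), 'wrist_torque': array([ 0.040191  ,  0.02905216, -0.00562893]), 'grip_width': 0.08674905538639695}
0.0187
scene v_seat 0.56 [ 0.5099 -0.0423  0.0721] px 292.0 218.0 {}
scene v_seat 0.54 [0.4811 0.2737 0.0536] px 412.0 237.0 {}
scene knob_grip 0.75 [ 0.5532 -0.1873  0.0607] px 235.0 223.0 {}
scene knob_grip 0.39 [0.4798 0.2703 0.0555] px 411.0 236.0 {}
scene bright_spindle_mid 0.66 [0.5678 0.2692 0.0528] px 406.0 260.0 {}
scene bright_spindle_mid 0.53 [ 5.146e-01 -4.160e-02  5.000e-04] px 292.0 239.0 {}
scen
[... 733 characters left out ...]
ocket 0.61 [ 0.4267  0.0781 -0.0043] px 290.0 283.0 {}
top probe_tip 0.67 [0.5019 0.4853 0.0012] px 142.0 257.0 {}
top probe_tip 0.2 [ 0.5228  0.2667 -0.001 ] px 222.0 249.0 {}
top spray_can 0.82 [ 0.7705  0.084  -0.0016] px 287.0 161.0 {}
{'fx': 349.1085488322173, 'fy': 349.1085488322173, 'cx': 316.60579022452174, 'cy': 234.74491345001056, 'hand_eye': array([[-1.22152216e-03, -2.81847737e-01,  9.59458369e-01,
        -1.62732719e-01],
       [ 9.99999232e-01, -5.44292088e-04,  1.11324656e-03,
         2.40134145e-05],
       [ 2.08459575e-04,  9.59458992e-01,  2.81848185e-01,
        -7.73472281e-02],
       [ 0.00000000e+00,  0.00000000e+00,  0.00000000e+00,
         1.00000000e+00]])}
0.8
```

View pics/s0.png

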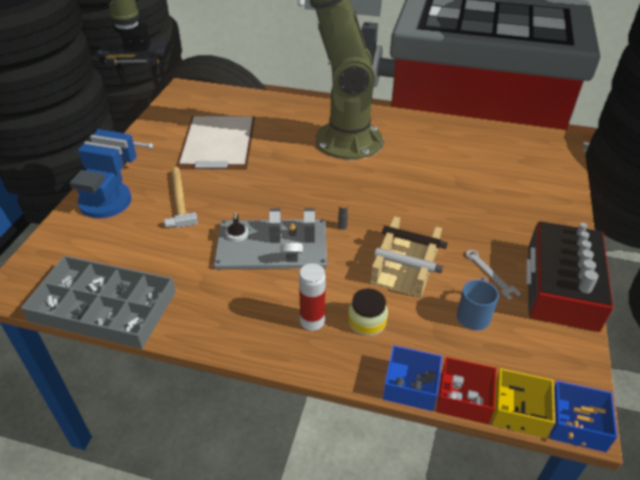

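View pics/t0.png

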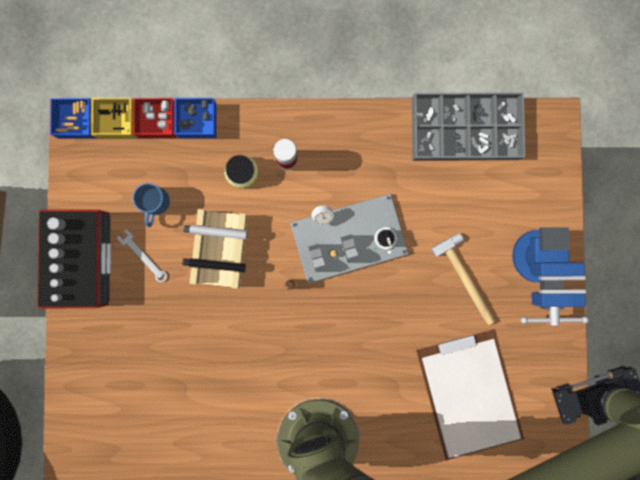

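The scene camera shows the gauge at about (270,243), knob (235,223), rest (408,255) and bright spindle (406,260). In the top view the knob is at (386,237), the V-blocks around (335,252) and the bright spindle (216,232). Network reports of these agree across both views.

```bash
python3 - <<'E'
from h import *
o=readout.get_obs(); M=R.from_euler('xyz',o['tool_rot'],degrees=True).as_matrix()
print(M.round(3)); print(T_wc('wrist').round(3))
E
python3 -m pendant '{"xyz":[[0.05,0.05,0.03],[0.05,0.06,0.03],[0.05,0.06,0.0],[0.05,0.06,0],[0.05,0.06,0],[0.04,0.05,0]],"turn":[[0],[0],[0],[0],[0],[0]]}' 1 | tail -5
```

```text
[[-0.     0.287 -0.958]
 [-0.    -0.958 -0.287]
 [-1.     0.     0.   ]]
[[ 0.287 -0.919 -0.27   0.26 ]
 [-0.958 -0.275 -0.082 -0.601]
 [ 0.001  0.282 -0.959  0.385]
 [ 0.     0.     0.     1.   ]]schema error: expected a number
```

```bash
python3 -m pendant '{"xyz":[[0.05,0.05,0.03],[0.05,0.06,0.03],[0.05,0.06,0.0],[0.05,0.06,0],[0.05,0.06,0],[0.04,0.05,0]],"turn":[0,0,0,0,0,0]}' 1 | tail -5
```

```text
time_s: 1.55
tool_pos: [0.4232, -0.3415, 0.2722]
tool_rot: [80.0, 89.8, -84.1]
force: [0.9, -0.5, -0.2]
grip_width: 0.087
```

```bash
python3 -m pendant '{"xyz":[[0.0,0.0,0.0]],"turn":[0]}' | tail -5
python3 - <<'E'
from h import *
look('wrist',['v_seat','knob_grip','probe_knob','probe_tip'],'w1.png')
E
```

```text
time_s: 1.68
tool_pos: [0.4275, -0.3357, 0.2728]
tool_rot: [122.1, 89.8, -41.4]
force: [-0.2, 0.1, -0.6]
grip_width: 0.087
wrist v_seat 0.91 [ 0.5104 -0.0493  0.0728] px 45.0 39.0 {}
wrist knob_grip 0.57 [ 0.5542 -0.1867  0.0593] px 205.0 39.0 {}Traceback (most recent call last):
  File "<stdin>", line 2, in <module>
  File "h.py", line 17, in look
    for d in f(cam,n)[:2]:
             ~^^^^^^^
ValueError: it knows: black_spindle_mid, bright_spindle_mid, face_far, face_near, gauge, hammer, knob_grip, mug, paste_tub, probe_tip, rest, socket, spray_can, v_seat, wrench
```

View pics/w1.png

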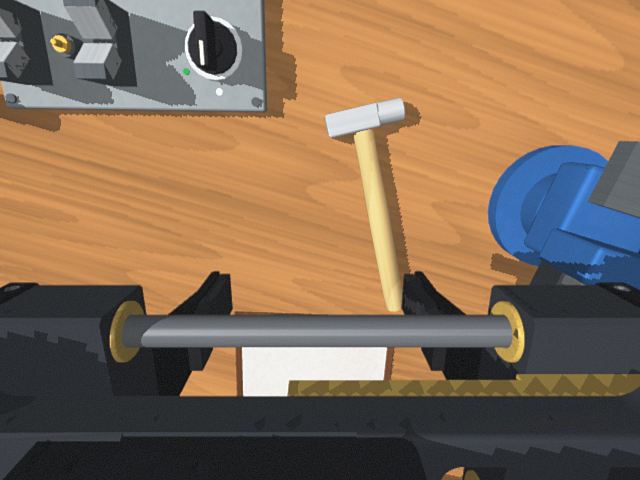

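The knob is at (212,45) with a white pointer line on the bar. The probe is brass at (62,44). I'm moving closer.

```bash
python3 -m pendant '{"xyz":[[0.03,0.045,0],[0.03,0.045,0],[0.015,0.045,0],[0,0,0],[0,0,0]],"turn":[0,0,0,0,0]}' | tail -5
python3 - <<'E'
from h import *
look('wrist',['v_seat','knob_grip','probe_tip'],'w2.png')
E
```

```text
time_s: 2.45
tool_pos: [0.4937, -0.2156, 0.2715]
tool_rot: [57.6, 89.6, -107.8]
force: [0.1, 0.2, 0.4]
grip_width: 0.0869
wrist v_seat 0.68 [ 0.5114 -0.0493  0.0708] px 160.0 150.0 {}
wrist knob_grip 0.63 [ 0.5541 -0.1875  0.0604] px 303.0 143.0 {}
wrist probe_tip 0.56 [ 0.5086 -0.0424  0.0553] px 159.0 150.0 {}
```

View pics/w2.png

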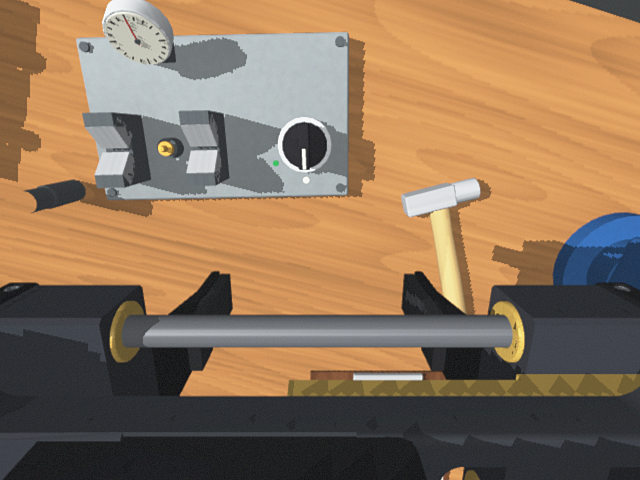

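```bash
python3 - <<'E'
from h import *
im=cv2.imread('pics/w2.png')[100:200,90:360]; im=cv2.resize(im,None,fx=2.9,fy=5.8 if 0 else 2.9,interpolation=cv2.INTER_CUBIC); im=cv2.convertScaleAbs(im,alpha=1.6,beta=20)
cv2.imwrite('pics/w2z.png',im)
T=T_wc('wrist');p=camera_params('wrist')
def ray(u,v,z):
    d=T[:3,:3]@np.array([(u-p['cx'])/p['fx'],(v-p['cy'])/p['fy'],1]); c=T[:3,3]; return (c+d*(z-c[2])/d[2])
a=ray(303,149,.075);b=ray(306,169,.075); w=ray(306,180.5,.02); g=ray(276,163,.02)
print(a,b,w,g); k=np.array([.5541,-.1875])
for q in(w,g): print(np.degrees(np.arctan2(*(q[:2]-k)[::-1])))
d=b-a;print(np.degrees(np.arctan2(d[1],d[0])))
# gauge corners on plate top
for u,v in((80,40),(347,34),(347,196),(111,197)): print(ray(u,v,.02))
E
```

```text
[ 0.54960199 -0.18767227  0.075     ] [ 0.53120673 -0.1954045   0.075     ] [ 0.51237455 -0.19885952  0.02      ] [ 0.52327816 -0.16006703  0.02      ]
-164.77063261783104
138.3293263555083
-157.20111978684488
[0.59577048 0.06855729 0.02      ]
[ 0.67305529 -0.20302327  0.02      ]
[ 0.5068007  -0.25092629  0.02      ]
[0.43461832 0.02164236 0.02      ]
```

View pics/w2z.png

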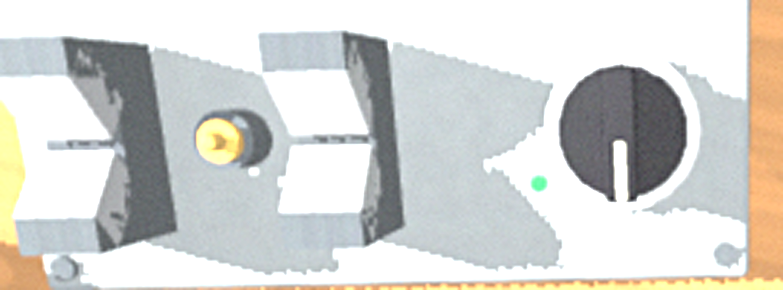

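Parked, the bar points at the white dot and lies along the gauge's x, yaw about 16°. The jaws are already across it. The green dot is 60° clockwise. v_seat ≈ (0.510,-0.043), with yaw 16° from the plate corners.

```bash
python3 -m pendant '{"xyz":[[0.02,0.01,-0.03],[0.02,0.01,-0.04],[0.018,0.008,-0.04],[0,0,-0.03],[0,0,0]],"turn":[0,0,0,0,0]}' 0.6 10| tail -5
python3 - <<'E'
from h import *
o=readout.get_obs(); print(o['qpos'].round(1))
M=R.from_euler('xyz',o['tool_rot'],degrees=True).as_matrix(); print(np.degrees(np.arctan2(M[1,1],M[0,1])), M[:,0].round(3))
look('wrist',['knob_grip'],'w3.png')
E
```

```text
time_s: 3.28
tool_pos: [0.552, -0.1928, 0.1285]
tool_rot: [76.9, 89.5, -89.1]
force: [-0.3, 0.3, 0.3]
grip_width: 0.0535
[ 39.1  16.  -26.5  98.8   8.2  66.9 -65.7]
-75.97375385054264 [ 0.    -0.009 -1.   ]
wrist knob_grip 0.89 [ 0.5505 -0.1878  0.0599] px 308.0 248.0 {}
```

View pics/w3.png

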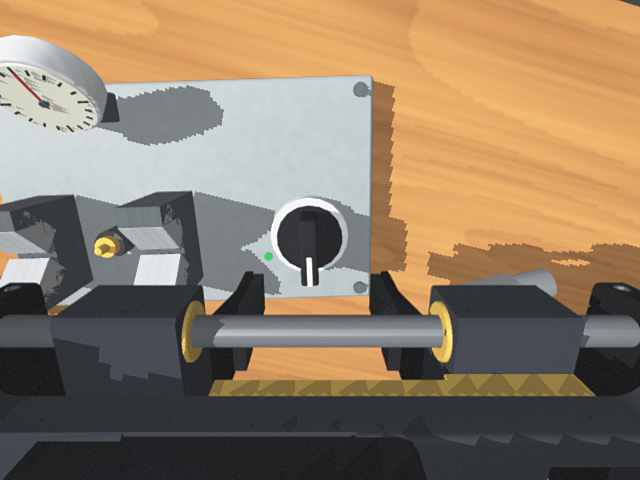

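The bar (309,230) is upright between the fingers, about 5 mm off the jaw centre. I'll correct for that while descending.

```bash
python3 -m pendant '{"xyz":[[0,0.005,-0.02],[0,0,-0.02],[0,0,-0.015],[0,0,-0.01],[0,0,0]],"turn":[0.04,0,0,0,0]}' 0.6 10| tail -5
```

```text
time_s: 4.0
tool_pos: [0.5564, -0.1892, 0.0675]
tool_rot: [117.4, 88.9, -46.1]
force: [-0.0, -0.0, 0.0]
grip_width: 0.0523
```

```bash
python3 -m pendant '{"xyz":[[-0.002,0.001,-0.01],[-0.002,0.001,-0.007],[0,0,0],[0,0,0]],"turn":[0,0,0,0]}' 0.6 10| tail -5
python3 - <<'E'
from h import *
o=readout.get_obs(); 
M=R.from_euler('xyz',o['tool_rot'],degrees=True).as_matrix(); print(np.degrees(np.arctan2(M[1,1],M[0,1])), M[:,0].round(3))
look('wrist',['knob_grip'],'w4.png')
E
```

```text
time_s: 4.5
tool_pos: [0.5529, -0.1873, 0.0505]
tool_rot: [119.5, 88.8, -43.9]
force: [0.6, -0.2, -0.6]
grip_width: 0.0523
-73.44499943046752 [ 0.015 -0.015 -1.   ]
wrist knob_grip 0.92 [ 0.5519 -0.1865  0.0631] px 315.0 303.0 {}
```

View pics/w4.png

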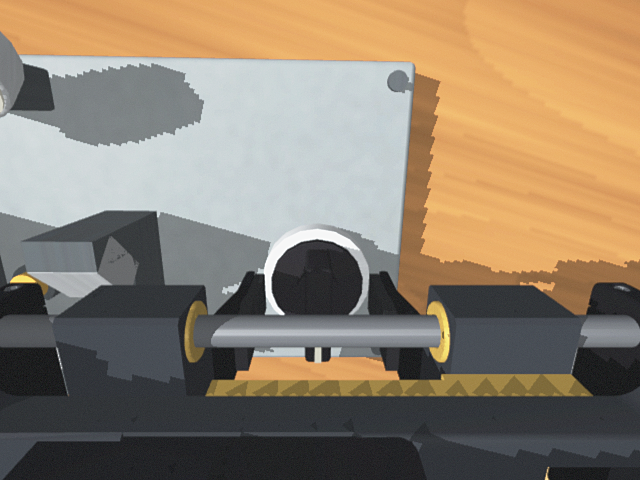

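The bar is centred between the jaws (column 317), so I'll close and turn.

```bash
python3 -m pendant '{"xyz":[[0,0,0],[0,0,0],[0,0,0],[0,0,0]],"turn":[0,0,0,0]}' 0 40| tail -5

```

```text
time_s: 5.1
tool_pos: [0.5534, -0.1875, 0.0512]
tool_rot: [120.7, 88.7, -42.7]
force: [0.4, 0.4, -0.7]
grip_width: 0.0202
```

```bash
python3 -m pendant '{"xyz":[[0,0,0],[0,0,0],[0,0,0]],"turn":[-0.12,-0.15,-0.15]}' | tail -5
python3 - <<'E'
from h import *
o=readout.get_obs(); 
M=R.from_euler('xyz',o['tool_rot'],degrees=True).as_matrix(); print(np.degrees(np.arctan2(M[1,1],M[0,1])), M[:,0].round(3), o['wrist_torque'])
E
```

```text
time_s: 5.48
tool_pos: [0.5534, -0.1882, 0.0511]
tool_rot: [121.0, 88.7, -67.2]
force: [-0.5, -0.8, 1.1]
grip_width: 0.0121
-98.26312001095296 [ 0.009 -0.021 -1.   ] [ 0.13656639 -0.0903055   0.03834008]
```

```bash
python3 -m pendant '{"xyz":[[0,0,0],[0,0,0],[0,0,0],[0,0,0]],"turn":[-0.15,-0.15,-0.15,-0.12]}' | tail -5
python3 - <<'E'
from h import *
o=readout.get_obs(); 
M=R.from_euler('xyz',o['tool_rot'],degrees=True).as_matrix(); print(np.degrees(np.arctan2(M[1,1],M[0,1])), M[:,0].round(3), o['wrist_torque'])
look('wrist',['knob_grip'],'w5.png')
E
```

```text
time_s: 5.98
tool_pos: [0.5528, -0.1889, 0.0511]
tool_rot: [119.4, 88.7, -102.8]
force: [-0.1, -0.0, -0.3]
grip_width: 0.0118
-132.19811139019384 [-0.005 -0.022 -1.   ] [ 0.21985251 -0.09085726 -0.12050984]
wrist knob_grip 0.77 [ 0.5523 -0.1853  0.0605] px 312.0 304.0 {}
```

View pics/w5.png

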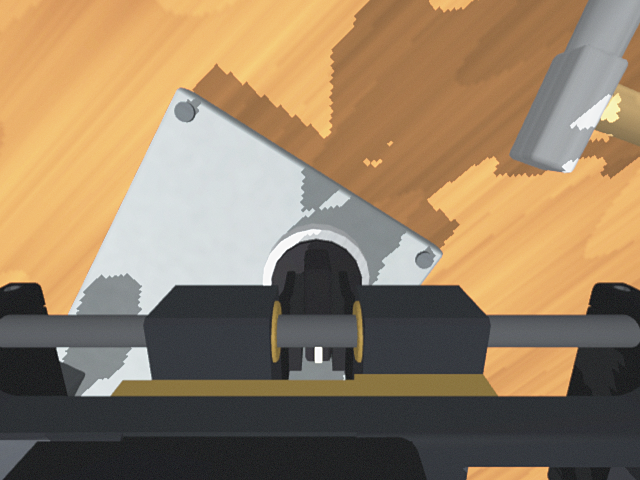

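The bar is held and turned to about -132° (58.8°). I'll give it a small nudge into the stop, release and lift.

```bash
python3 -m pendant '{"xyz":[[0,0,0],[0,0,0]],"turn":[-0.04,0]}' | tail -5
python3 -m pendant '{"xyz":[[0,0,0],[0,0,0],[0,0,0.0],[0,0,0.03],[0,0,0.05],[0,0,0.06],[0,0,0.05]],"turn":[0,0,0,0,0,0,0]}' 0.7 | tail -5
python3 - <<'E'
from h import *
look('wrist',['knob_grip','probe_tip'],'w6.png')
E
```

```text
time_s: 6.32
tool_pos: [0.5527, -0.189, 0.0511]
tool_rot: [119.1, 88.7, -105.0]
force: [-1.6, -0.4, -0.0]
grip_width: 0.0118
time_s: 7.2
tool_pos: [0.5485, -0.1873, 0.2408]
tool_rot: [92.1, 88.6, -131.5]
force: [1.3, -0.1, 0.2]
grip_width: 0.06
wrist knob_grip 0.78 [ 0.5538 -0.1868  0.0633] px 308.0 210.0 {}
```

View pics/w6.png

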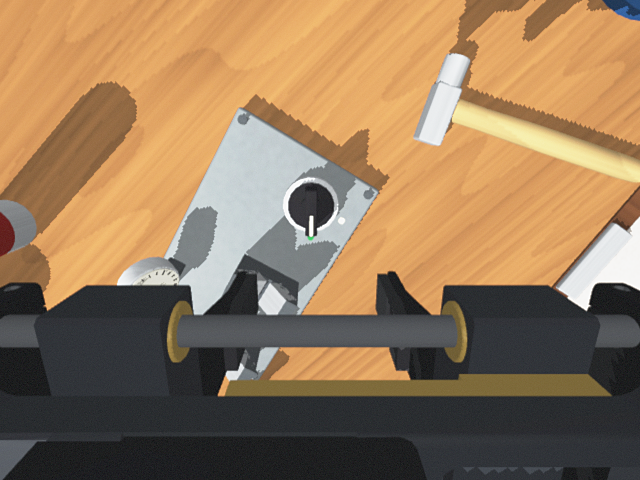

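The pointer now stands at the green dot (311,235), clear of the white one (341,220). Now to the rest.

```bash
python3 -m pendant '{"xyz":[[0,0.04,0.01],[0,0.05,0],[0,0.05,0],[0,0.055,0],[0,0.055,0],[0,0.055,0],[0,0.05,0],[0,0.04,0],[0,0,0],[0,0,0]],"turn":[-0.13,-0.13,-0.13,-0.13,-0.13,-0.13,-0.13,0,0,0]}' | tail -5
python3 - <<'E'
from h import *
o=readout.get_obs(); 
M=R.from_euler('xyz',o['tool_rot'],degrees=True).as_matrix(); print(np.degrees(np.arctan2(M[1,1],M[0,1])), M[:,0].round(3), o['qpos'].round(1))
look('wrist',['bright_spindle_mid','black_spindle_mid','rest'],'w7.png')
E
```

```text
time_s: 8.6
tool_pos: [0.5407, 0.0175, 0.2003]
tool_rot: [66.9, 83.0, 176.0]
force: [-0.4, -1.3, 0.4]
grip_width: 0.0605
-160.74128964018897 [-0.122  0.009 -0.992] [ -48.4   15.6   52.8   96.2  -12.5   81.6 -154.2]
wrist rest 0.6 [ 0.5243  0.2698 -0.0021] px 245.0 390.0 {}
```

View pics/w7.png

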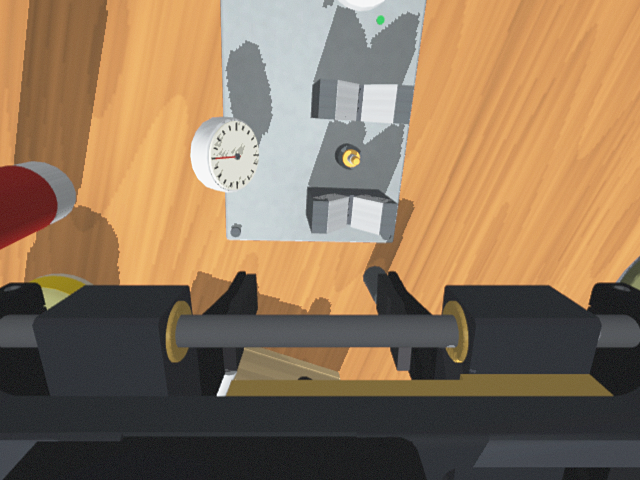

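I'm at joint 7's limit (-154°) and the tool has tilted 7°. I must come round the other way, with the jaws at yaw -5°. Turning back first.

```bash
python3 -m pendant '{"xyz":[[0,0,0.02],[0,0.0,0.02],[0,0,0.0],[0,0,0]],"turn":[0.15,0.15,0.15,0]}' | tail -5
cat >st.py <<'E'
from h import *
o=readout.get_obs(); 
M=R.from_euler('xyz',o['tool_rot'],degrees=True).as_matrix(); print('yaw',np.degrees(np.arctan2(M[1,1],M[0,1])).round(2), M[:,0].round(3),'grasp',(o['tool_pos']-M[:,0]*.0187).round(4), 'q',o['qpos'].round(1),'tq',o['wrist_torque'].round(2))
E
python3 st.py
```

```text
time_s: 9.3
tool_pos: [0.5413, 0.0116, 0.2431]
tool_rot: [66.0, 83.1, -159.0]
force: [0.0, -0.4, -0.1]
grip_width: 0.0608
yaw -134.86 [-0.111 -0.043 -0.993] grasp [0.5434 0.0124 0.2617] q [ -47.6   12.5   49.3   93.    -6.8   85.2 -132.4] tq [ 0.15 -0.15  0.  ]
```

```bash
python3 -m pendant '{"xyz":[[0,0,0.0],[0,0.0,0.0],[0,0.02,0.0],[0,0.02,0],[0,0.02,0],[0,0.02,0],[0,0.02,0],[0,0.02,0],[0,0.02,0],[0,0.02,0]],"turn":[0.17,0.17,0.17,0.17,0.17,0.17,0.17,0.17,0.17,0.17]}' | tail -5
python3 st.py
```

```text
time_s: 10.55
tool_pos: [0.5415, 0.1627, 0.2422]
tool_rot: [66.7, 83.2, -60.9]
force: [0.3, -0.4, 0.1]
grip_width: 0.061
yaw -37.44 [ 0.057 -0.103 -0.993] grasp [0.5404 0.1647 0.2608] q [-54.2   6.9  33.3  96.2   3.   77.1 -59.4] tq [ 0.09 -0.04  0.03]
```

```bash
python3 -m pendant '{"xyz":[[0,0.01,0.0],[0,0.01,0.0],[0,0.01,0.0],[0,0,0],[0,0,0]],"turn":[0.18,0.18,0.17,0,0]}' | tail -5
python3 st.py
python3 - <<'E'
from h import *
look('wrist',['bright_spindle_mid','black_spindle_mid','rest'],'w8.png')
E
```

```text
time_s: 11.18
tool_pos: [0.5418, 0.1903, 0.2413]
tool_rot: [66.8, 83.3, -30.6]
force: [-0.1, 0.6, -0.3]
grip_width: 0.061
yaw -7.35 [ 0.1   -0.059 -0.993] grasp [0.5399 0.1914 0.2598] q [-53.9   5.4  30.5  97.5   2.8  73.9 -31.8] tq [ 0.02  0.02 -0.02]
wrist bright_spindle_mid 0.61 [0.5738 0.2663 0.0573] px 319.0 120.0 {}
wrist black_spindle_mid 0.88 [0.4791 0.2661 0.0636] px 216.0 135.0 {}
wrist rest 0.58 [5.237e-01 2.679e-01 2.000e-04] px 267.0 124.0 {}
wrist rest 0.3 [ 0.5124 -0.0421  0.001 ] px 298.0 359.0 {}
```

View pics/w8.png

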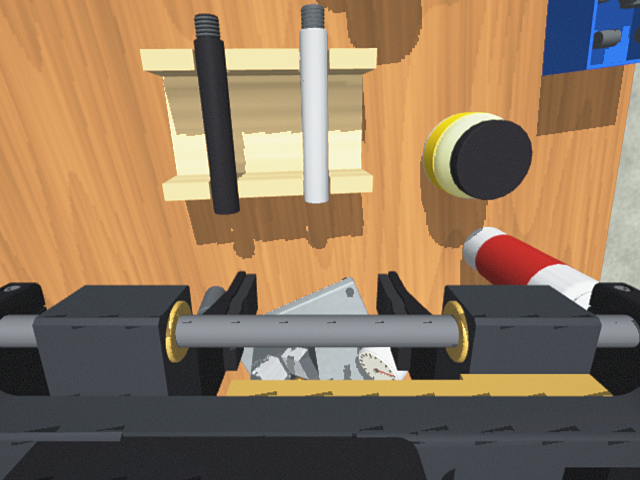

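The picture shows the bright spindle from (316,200) to its shoulder (313,30), with the thread at the far end, and the black one to its left. I'll measure its axis direction.

```bash
python3 - <<'E'
from h import *
T=T_wc('wrist');p=camera_params('wrist')
def ray(u,v,z):
    d=T[:3,:3]@np.array([(u-p['cx'])/p['fx'],(v-p['cy'])/p['fy'],1]); c=T[:3,3]; return (c+d*(z-c[2])/d[2])
im=cv2.imread('pics/w8.png'); g=im.astype(int).sum(2)
hsv=cv2.cvtColor(im,cv2.COLOR_BGR2HSV)
P=[]
for v in list(range(74,172,6))+[36,42,184,190,196]:
    row=hsv[v,290:345]; m=(row[:,1]<45)&(row[:,2]>130); u=np.where(m)[0]+290
    if len(u)>8: P.append((v,u.min(),u.max()))
print(P)
Q=np.array([ray((a+b)/2+.0,v,.0575) for v,a,b in P]); print(Q[[0,-1]].round(4))
c=np.polyfit(Q[:,1],Q[:,0],1); print('yaw of y axis',-np.degrees(np.arctan(c[0])),'x at y=.267',np.polyval(c,.267))
print(ray(316,201,.0575),ray(313.5,29,.0575),(ray(316,201,.0575)+ray(313.5,29,.0575))/2)
E
```

```text
[(74, np.int64(301), np.int64(326)), (80, np.int64(301), np.int64(327)), (86, np.int64(301), np.int64(327)), (92, np.int64(301), np.int64(327)), (98, np.int64(301), np.int64(327)), (104, np.int64(301), np.int64(327)), (110, np.int64(302), np.int64(327)), (116, np.int64(302), np.int64(327)), (122, np.int64(302), np.int64(327)), (128, np.int64(302), np.int64(327)), (134, np.int64(290), np.int64(344)), (140, np.int64(290), np.int64(344)), (146, np.int64(291), np.int64(338)), (152, np.int64(290), np.int64(344)), (158, np.int64(303), np.int64(344)), (164, np.int64(304), np.int64(344)), (170, np.int64(304), np.int64(327)), (36, np.int64(299), np.int64(326)), (42, np.int64(300), np.int64(326)), (184, np.int64(304), np.int64(327)), (190, np.int64(304), np.int64(327)), (196, np.int64(304), np.int64(328))]
[[0.5735 0.3067 0.0575]
 [0.5617 0.1956 0.0575]]
yaw of y axis -5.032691840884945 x at y=.267 0.5702117833051449
[0.56107643 0.19046949 0.0575    ] [0.57798474 0.34193505 0.0575    ] [0.56953059 0.26620227 0.0575    ]
```

```bash
python3 -m pendant '{"xyz":[[0.01,0.025,-0.02],[0.01,0.025,-0.04],[0.01,0.025,-0.04],[0,0,-0.04],[0,0,0],[0,0,0]],"turn":[0.02,0,0,0,0,0]}' 0.7| tail -5
python3 st.py
python3 - <<'E'
from h import *
look('wrist',['bright_spindle_mid','black_spindle_mid'],'w9.png')
E
```

```text
time_s: 12.12
tool_pos: [0.5745, 0.2686, 0.1006]
tool_rot: [69.6, 83.2, -26.9]
force: [0.6, -0.8, 1.3]
grip_width: 0.0609
yaw -6.37 [ 0.106 -0.054 -0.993] grasp [0.5726 0.2696 0.1191] q [-53.9  19.7  28.   98.8  -4.1  59.7 -32.3] tq [ 0.05 -0.01 -0.03]
wrist bright_spindle_mid 0.87 [0.5745 0.2668 0.0565] px 309.0 260.0 {}
wrist black_spindle_mid 0.55 [0.48   0.2673 0.0607] px 154.0 285.0 {}
```

View pics/w9.png

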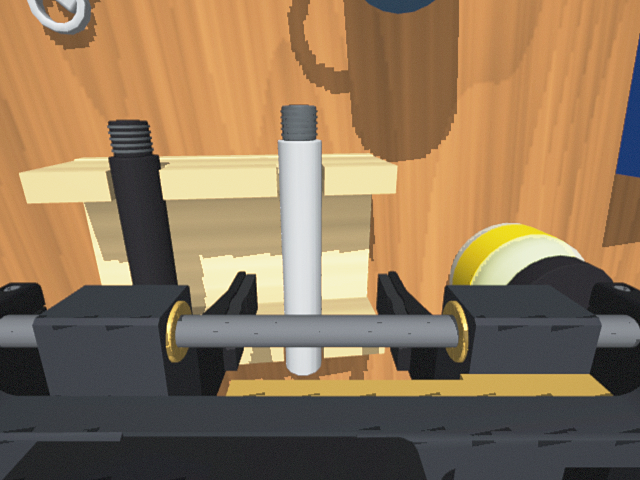

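The spindle is centred between the fingers (column 303, fingers at 245 and 390). Descending.

```bash
python3 -m pendant '{"xyz":[[-0.002,-0.003,-0.02],[0,0,-0.02],[0,0,-0.015],[0,0,-0.006],[0,0,0],[0,0,0]],"turn":[0,0,0,0,0,0]}' 0.7| tail -5
python3 st.py
```

```text
time_s: 13.02
tool_pos: [0.5772, 0.2673, 0.0464]
tool_rot: [75.7, 82.8, -21.0]
force: [-0.2, -0.1, 0.3]
grip_width: 0.0609
yaw -6.53 [ 0.117 -0.045 -0.992] grasp [0.575  0.2681 0.0649] q [-52.8  22.9  27.1 101.7  -6.   53.  -31.2] tq [0.01 0.06 0.03]
```

```bash
python3 -m pendant '{"xyz":[[-0.004,-0.002,-0.005],[-0.002,0,-0.003],[0,0,0]],"turn":[0,0,0]}' 0.7| tail -5
python3 st.py
```

```text
time_s: 13.4
tool_pos: [0.5711, 0.2654, 0.0387]
tool_rot: [76.2, 82.8, -20.5]
force: [0.2, -0.6, 0.6]
grip_width: 0.0609
yaw -6.53 [ 0.118 -0.044 -0.992] grasp [0.5689 0.2663 0.0572] q [-53.1  22.7  27.  103.   -6.   51.9 -31.4] tq [ 0.1   0.08 -0.01]
```

```bash
python3 -m pendant '{"xyz":[[0,0,0],[0,0,0],[0,0,0],[0,0,0],[0,0,0],[0,0,0]],"turn":[0,0,0,0,0,0]}' 0 45| tail -5
python3 st.py
python3 - <<'E'
from h import *
look('wrist',[],'w10.png')
E
```

```text
time_s: 14.15
tool_pos: [0.5716, 0.2656, 0.039]
tool_rot: [76.4, 82.7, -20.2]
force: [-1.0, 0.9, -0.2]
grip_width: 0.0243
yaw -6.53 [ 0.119 -0.044 -0.992] grasp [0.5693 0.2665 0.0576] q [-53.1  22.7  27.1 103.   -6.   51.9 -31.4] tq [ 0.07  0.08 -0.02]
```

View pics/w10.png

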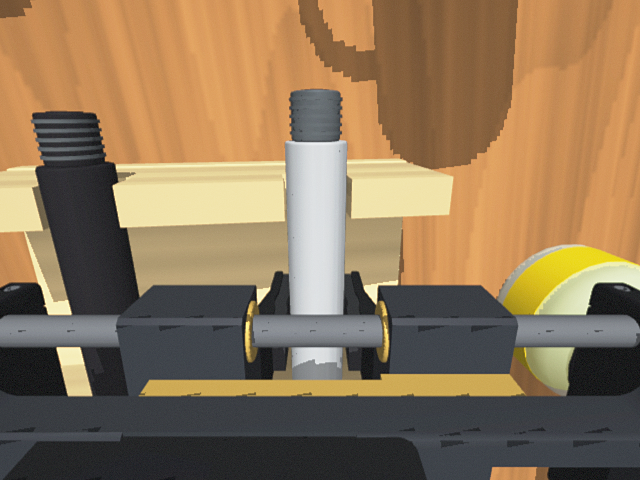

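Gripped at 24.3 mm. Lifting.

```bash
python3 -m pendant '{"xyz":[[0,0,0.02],[0,0,0.03],[0,0,0.04],[0,0,0.04],[0,0,0]],"turn":[0,0,0,0,0]}' 0 45| tail -5
python3 st.py
python3 -m pendant '{"xyz":[[0,-0.03,0],[-0.006,-0.04,0.0],[-0.006,-0.04,0],[-0.006,-0.04,0],[-0.006,-0.04,0],[-0.006,-0.04,0],[-0.006,-0.03,0],[0,0,0],[0,0,0]],"turn":[0.05,0.06,0.07,0.07,0.07,0.07,0,0,0]}'| tail -5
python3 st.py
python3 - <<'E'
from h import *
look('wrist',['bright_spindle_mid','v_seat'],'w11.png')
look('top',['bright_spindle_mid','v_seat','gauge'],'t11.png')
E
```

```text
time_s: 14.82
tool_pos: [0.5692, 0.264, 0.1754]
tool_rot: [75.3, 82.9, -21.4]
force: [0.2, 0.2, -3.4]
grip_width: 0.0239
yaw -6.6 [ 0.115 -0.045 -0.992] grasp [0.567  0.2648 0.194 ] q [-55.2  14.5  29.   95.9  -1.8  66.7 -33.3] tq [ 0.09  0.09 -0.  ]
time_s: 15.95
tool_pos: [0.521, -0.0038, 0.1676]
tool_rot: [73.7, 83.9, 0.2]
force: [-0.5, 0.6, -1.6]
grip_width: 0.0238
yaw 16.55 [ 0.106  0.    -0.994] grasp [ 0.519  -0.0038  0.1862] q [-40.3  -1.2  37.6 111.8   1.1  63.   13.3] tq [ 0.04  0.05 -0.  ]
wrist bright_spindle_mid 0.59 [ 0.5228 -0.0024  0.1871] px 326.0 308.0 {}
wrist bright_spindle_mid 0.26 [ 0.4269  0.0723 -0.0041] px 218.0 99.0 {}
wrist v_seat 0.91 [ 0.5097 -0.0478  0.0726] px 275.0 281.0 {}
top v_seat 0.44 [ 0.7366  0.2081 -0.0008] px 243.0 173.0 {}
top gauge 0.23 [0.6654 0.4538 0.0051] px 154.0 198.0 {}
```

View pics/w11.png

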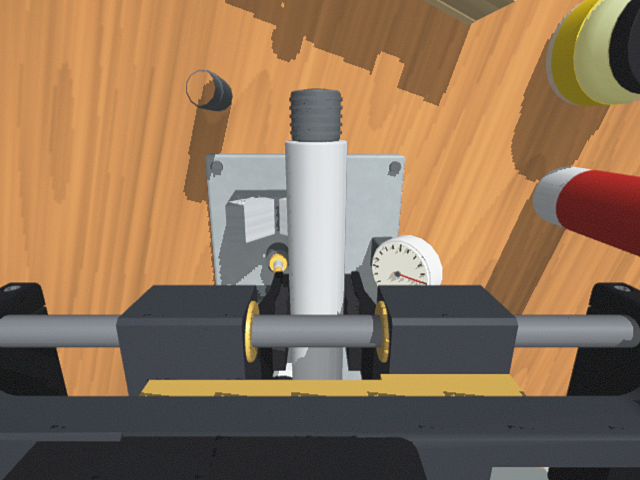

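View pics/t11.png

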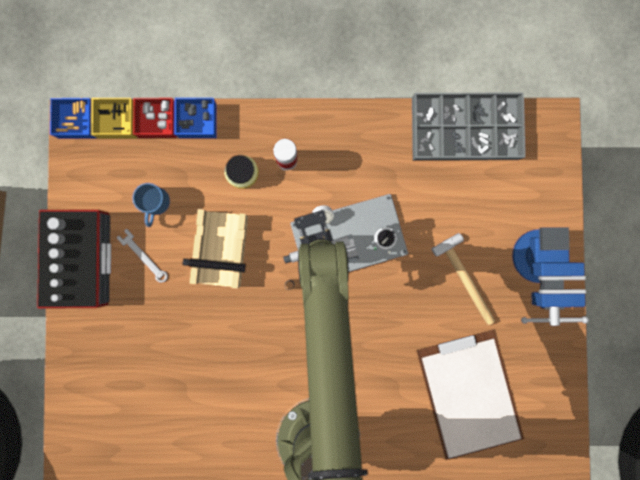

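```bash
python3 - <<'E'
from h import *
T=T_wc('wrist');p=camera_params('wrist')
def ray(u,v,z):
    d=T[:3,:3]@np.array([(u-p['cx'])/p['fx'],(v-p['cy'])/p['fy'],1]); c=T[:3,3]; return (c+d*(z-c[2])/d[2])
a=ray(207,156,.02);b=ray(405,156,.02); d=b-a; y=np.arctan2(d[1],d[0]); print(a,b,np.degrees(y),np.hypot(*d[:2]))
c,s=np.cos(y),np.sin(y); Rm=np.array([[c,-s],[s,c]])
print('v_seat',a[:2]-Rm@[-.06,.09], b[:2]-Rm@[.115,.09])
# probe tip
print('probe',ray(278,263,.0675))
# spindle shoulder edges / near
z=.186
print('spindle', ray(316.5,141,z), ray(317,290,z))
E
python3 - <<'E'
import cv2
im=cv2.imread('pics/w11.png')[130:390,190:450]; cv2.imwrite('pics/w11z.png',cv2.resize(im,None,fx=2.3,fy=2.3))
E
```

```text
[0.43237301 0.0253538  0.02      ] [0.59757103 0.07284252 0.02      ] 16.038115439354037 0.17188822514635488
v_seat [ 0.51490261 -0.04456663] [ 0.51191195 -0.04542634]
probe [ 0.50955416 -0.03501099  0.0675    ]
spindle [0.49863015 0.06707366 0.186     ] [0.51750523 0.00457855 0.186     ]
```

View pics/w11z.png

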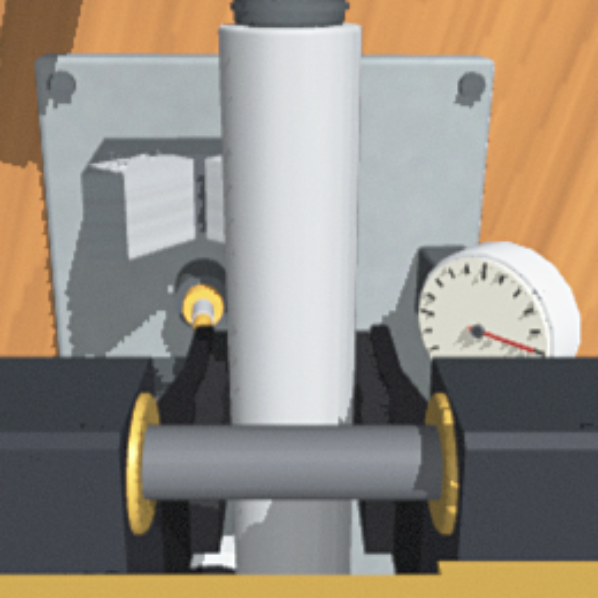

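Probe tip stands up at (205,305) in the crop. The dial is clear of the jaw. v_seat ≈ (0.511,-0.045) is consistent across views. Moving above it.

```bash
python3 -m pendant '{"xyz":[[-0.004,-0.02,0],[-0.004,-0.02,0],[0,0,-0.02],[0,0,-0.03],[0,0,-0.02],[0,0,0],[0,0,0]],"turn":[-0.01,0,0,0,0,0,0]}'| tail -5
python3 st.py
python3 - <<'E'
from h import *
look('wrist',['bright_spindle_mid','v_seat'],'w12.png')
E
```

```text
time_s: 17.18
tool_pos: [0.513, -0.0536, 0.0984]
tool_rot: [72.1, 83.7, -2.3]
force: [-0.2, -0.0, -2.4]
grip_width: 0.0234
yaw 15.63 [ 0.11  -0.005 -0.994] grasp [ 0.5109 -0.0535  0.117 ] q [-36.9   2.9  41.4 117.3  -2.6  54.2  21.3] tq [ 0.04  0.06 -0.02]
wrist bright_spindle_mid 0.82 [ 0.5142 -0.051   0.119 ] px 326.0 307.0 {}
wrist v_seat 0.5 [ 0.4255  0.076  -0.0037] px 223.0 10.0 {}
```

View pics/w12.png

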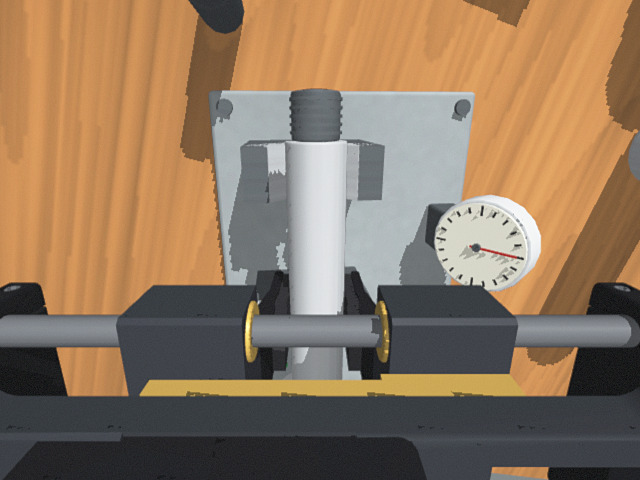

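```bash
python3 - <<'E'
from h import *
T=T_wc('wrist');p=camera_params('wrist')
def ray(u,v,z):
    d=T[:3,:3]@np.array([(u-p['cx'])/p['fx'],(v-p['cy'])/p['fy'],1]); c=T[:3,3]; return (c+d*(z-c[2])/d[2])
y=np.radians(16);c,s=np.cos(y),np.sin(y); Rm=np.array([[c,-s],[s,c]])
a=ray(210,92,.02);b=ray(474,94,.02);d=b-a;print(np.degrees(np.arctan2(d[1],d[0])),np.hypot(*d[:2]),a[:2]-Rm@[-.06,.09], b[:2]-Rm@[.115,.09])
for (u,v),q in (((241,145),(-.036,.06)),((384,140),(.036,.06)),((384,200),(.036,.032))):
    print(ray(u,v,.08)[:2]-Rm@q)
im=cv2.imread('pics/w12.png')[80:300,190:490]; cv2.imwrite('pics/w12z.png',cv2.resize(im,None,fx=2.6,fy=2.6,interpolation=2))
E
```

```text
15.665256154629427 0.1715141290607193 [ 0.51343334 -0.04369542] [ 0.51035589 -0.04562029]
[ 0.51148908 -0.04203569]
[ 0.51027879 -0.04080606]
[ 0.5127804 -0.0431602]
```

View pics/w12z.png

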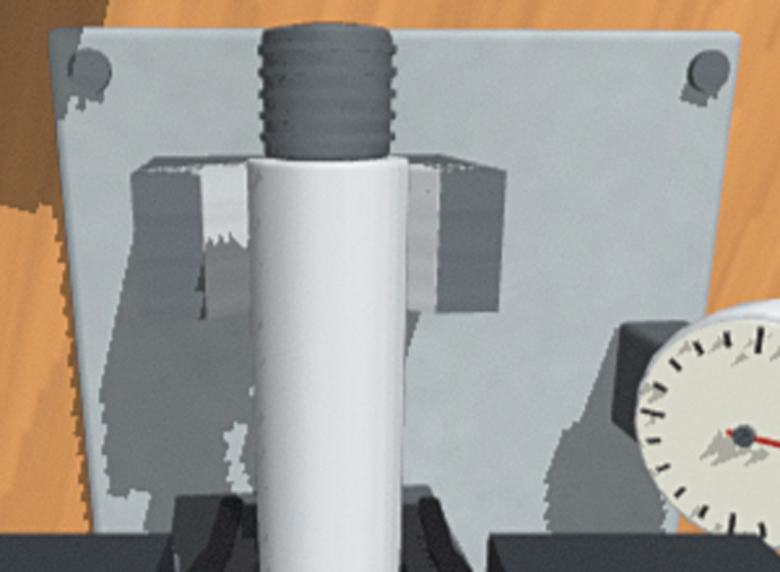

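```bash
python3 -m pendant '{"xyz":[[0,0.006,0],[0,0.004,-0.01],[0,0,-0.01],[0,0,-0.008],[0,0,0],[0,0,0]],"turn":[0.005,0,0,0,0,0]}'| tail -5
python3 st.py
```

```text
time_s: 18.08
tool_pos: [0.5134, -0.0416, 0.069]
tool_rot: [72.5, 83.6, -1.6]
force: [0.2, -0.9, -2.6]
grip_width: 0.0236
yaw 16.06 [ 0.111 -0.003 -0.994] grasp [ 0.5113 -0.0415  0.0876] q [-37.1   5.6  40.8 119.   -5.   50.5  22.3] tq [ 0.03  0.04 -0.01]
```

```bash
python3 -m pendant '{"xyz":[[0,0,-0.004],[0,0,-0.004],[0,0,0]],"turn":[0,0,0]}'| tail -5
python3 st.py
python3 -m pendant '{"xyz":[[0,0,-0.003],[0,0,-0.003]],"turn":[0,0]}'| tail -5
python3 st.py
```

```text
time_s: 18.45
tool_pos: [0.5139, -0.0418, 0.061]
tool_rot: [72.6, 83.5, -1.5]
force: [0.1, 0.0, -2.0]
grip_width: 0.0236
yaw 16.04 [ 0.112 -0.003 -0.994] grasp [ 0.5118 -0.0417  0.0795] q [-36.8   6.4  40.7 119.3  -5.8  49.5  23. ] tq [0.01 0.09 0.05]
time_s: 18.7
tool_pos: [0.5136, -0.0422, 0.057]
tool_rot: [73.3, 83.7, -0.8]
force: [-20.4, -1.9, 33.3]
grip_width: 0.0246
yaw 16.01 [ 0.11  -0.002 -0.994] grasp [ 0.5115 -0.0422  0.0756] q [-36.6   6.9  40.7 119.5  -6.4  49.1  23.5] tq [-0.37  3.25 -0.09]
```

Contact: the far face pushes back (fx -20 N), so the spindle is slightly too far in +x. I'll ease off and shift -x.

```bash
python3 -m pendant '{"xyz":[[-0.001,0,0.001],[0,0,0.0]],"turn":[0,0]}'| tail -5
python3 st.py
```

```text
time_s: 18.95
tool_pos: [0.5134, -0.0425, 0.059]
tool_rot: [73.6, 83.6, -0.5]
force: [-0.2, 1.0, -0.1]
grip_width: 0.0237
yaw 15.98 [ 0.112 -0.001 -0.994] grasp [ 0.5113 -0.0425  0.0776] q [-36.6   6.6  40.8 119.5  -6.1  49.3  23.3] tq [0.01 0.27 0.01]
```

```bash
python3 -m pendant '{"xyz":[[-0.0015,-0.0005,0],[0,0,-0.002]],"turn":[0,0]}'| tail -5
python3 st.py
python3 -m pendant '{"xyz":[[0,0,-0.001]],"turn":[0]}'| tail -5;python3 st.py
```

```text
time_s: 19.2
tool_pos: [0.5128, -0.0427, 0.0573]
tool_rot: [73.7, 83.5, -0.4]
force: [-1.2, -1.0, 0.9]
grip_width: 0.0243
yaw 16.01 [ 0.114 -0.001 -0.993] grasp [ 0.5107 -0.0427  0.0759] q [-36.6   6.6  40.8 119.7  -6.2  48.9  23.4] tq [-0.05  0.14  0.  ]
time_s: 19.32
tool_pos: [0.5129, -0.0427, 0.0565]
tool_rot: [73.8, 83.5, -0.3]
force: [-5.0, 0.7, 10.9]
grip_width: 0.0235
yaw 15.99 [ 0.114 -0.001 -0.993] grasp [ 0.5108 -0.0427  0.0751] q [-36.6   6.7  40.7 119.7  -6.3  48.8  23.5] tq [ 0.04  0.64 -0.13]
```

```bash
python3 -m pendant '{"xyz":[[-0.0006,-0.0002,-0.0010]],"turn":[0]}'| tail -5;python3 st.py
python3 -m pendant '{"xyz":[[-0.0002,0,-0.0010]],"turn":[0]}'| tail -5;python3 st.py
python3 - <<'E'
from h import *
look('wrist',['bright_spindle_mid','v_seat'],'w13.png')
for _ in range(3):
    o=readout.get_obs(); print(o['time_s'],o['force'].round(1),o['tool_pos'].round(4)); read_camera('wrist')
E
```

```text
time_s: 19.45
tool_pos: [0.5128, -0.0428, 0.0564]
tool_rot: [74.2, 83.4, 0.0]
force: [-4.0, -0.6, 12.9]
grip_width: 0.0241
yaw 15.96 [ 0.114  0.    -0.993] grasp [ 0.5107 -0.0428  0.0749] q [-36.5   6.7  40.8 119.8  -6.4  48.8  23.6] tq [ 0.16  0.64 -0.13]
time_s: 19.58
tool_pos: [0.5128, -0.0428, 0.0564]
tool_rot: [74.6, 83.4, 0.5]
force: [-6.1, -0.8, 13.3]
grip_width: 0.0239
yaw 15.93 [ 0.114  0.001 -0.993] grasp [ 0.5107 -0.0428  0.0749] q [-36.5   6.7  40.8 119.8  -6.5  48.8  23.6] tq [ 0.02  0.98 -0.11]
wrist bright_spindle_mid 0.78 [ 0.5159 -0.0443  0.0769] px 327.0 315.0 {}
19.725 [-6.3  0.  11.4] [ 0.5128 -0.0428  0.0564]
19.775 [-5.1  0.8 12.6] [ 0.5129 -0.0428  0.0564]
19.825 [-5.4  1.1 11.8] [ 0.5128 -0.0428  0.0564]
```

View pics/w13.png

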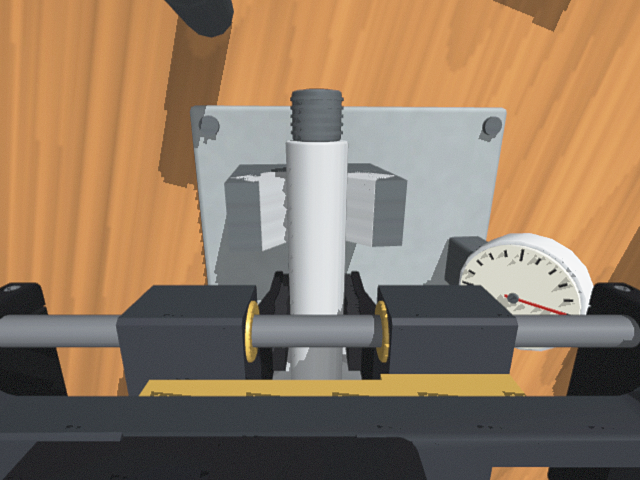

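The spindle is in the V and the force holds (about 12 N). Far-face bias is 5 N, so I'll balance it.

```bash
python3 -m pendant '{"xyz":[[-0.001,-0.0003,-0.0012]],"turn":[0]}'| tail -5;python3 st.py
python3 -m pendant '{"xyz":[[-0.001,-0.0003,-0.0013]],"turn":[0]}'| tail -5;python3 st.py
```

```text
time_s: 20.0
tool_pos: [0.5128, -0.0428, 0.0563]
tool_rot: [75.2, 83.3, 1.0]
force: [-2.1, -0.1, 9.6]
grip_width: 0.0239
yaw 15.89 [ 0.116  0.002 -0.993] grasp [ 0.5106 -0.0428  0.0749] q [-36.5   6.6  40.8 119.8  -6.5  48.7  23.7] tq [ 0.24  0.21 -0.11]
time_s: 20.12
tool_pos: [0.5128, -0.0428, 0.0563]
tool_rot: [75.8, 83.2, 1.6]
force: [-3.3, -0.1, 10.9]
grip_width: 0.024
yaw 15.86 [ 0.118  0.003 -0.993] grasp [ 0.5106 -0.0428  0.0749] q [-36.5   6.5  40.8 119.9  -6.5  48.6  23.7] tq [ 0.23  0.44 -0.04]
```

```bash
python3 -m pendant '{"xyz":[[-0.0016,-0.0004,-0.002]],"turn":[0]}'| tail -5;python3 st.py
python3 - <<'E'
from h import *
look('wrist',[],'w14.png')
look('scene',['bright_spindle_mid','v_seat','knob_grip'],'s14.png')
im=cv2.imread('pics/s14.png')[170:300,190:350]; cv2.imwrite('pics/s14z.png',cv2.resize(im,None,fx=4.5,fy=4.5,interpolation=2))
for _ in range(5):
    o=readout.get_obs(); print(o['time_s'],o['force'].round(1),o['tool_pos'].round(4)); read_camera('wrist')
E
```

```text
time_s: 20.25
tool_pos: [0.5129, -0.0428, 0.0563]
tool_rot: [76.5, 83.1, 2.2]
force: [-4.8, 0.5, 17.9]
grip_width: 0.0239
yaw 15.85 [ 0.12   0.005 -0.993] grasp [ 0.5106 -0.0428  0.0748] q [-36.4   6.4  40.8 120.   -6.6  48.4  23.8] tq [ 0.27  0.64 -0.06]
scene bright_spindle_mid 0.68 [ 0.5127 -0.0391  0.075 ] px 293.0 218.0 {}
scene bright_spindle_mid 0.31 [0.4803 0.2709 0.0526] px 411.0 237.0 {}
scene v_seat 0.66 [ 0.5101 -0.0417  0.0683] px 292.0 219.0 {}
scene knob_grip 0.56 [ 0.5537 -0.1884  0.0599] px 234.0 223.0 {}
scene knob_grip 0.4 [0.7369 0.2116 0.0043] px 368.0 320.0 {}
20.5 [-3.5  1.  14.4] [ 0.5129 -0.0428  0.0563]
20.55 [-3.6  2.1 15.3] [ 0.5129 -0.0428  0.0563]
20.6 [-4.8  1.4 14.9] [ 0.5129 -0.0428  0.0563]
20.65 [-4.1  0.5 15. ] [ 0.5129 -0.0428  0.0563]
20.7 [-4.5  0.3 14.7] [ 0.5129 -0.0428  0.0563]
```

View pics/s14z.png

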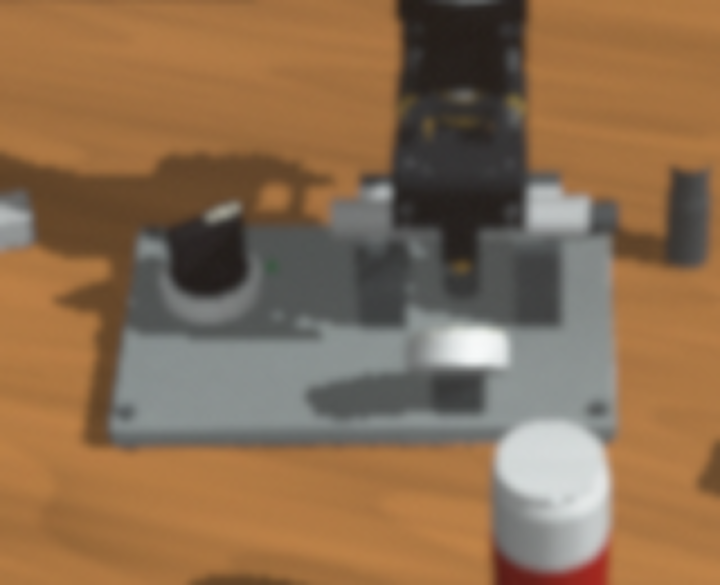

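View pics/w14.png

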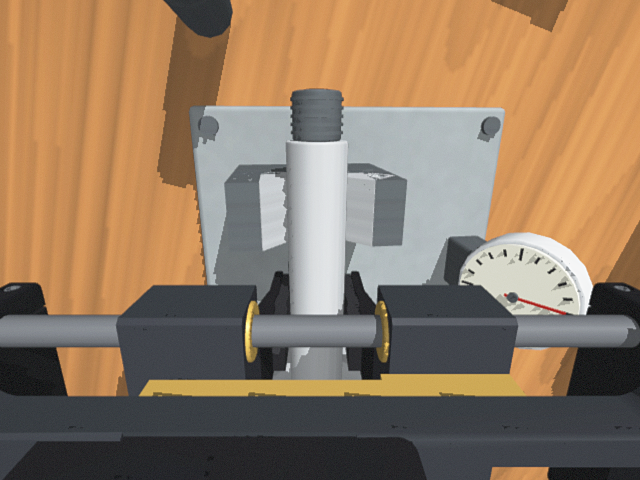

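Stable: position is constant and the push is steady at about 15 N. A 4 N sideways share means both faces are loaded. The pictures show the spindle level in both blocks and the pointer towards green. Handing in.

```bash
python3 - <<'E'
from h import *
sign_off()
o=readout.get_obs(); print(o['time_s'],o['force'].round(1),o['tool_pos'].round(4))
E
```

```text
the job is handed in; nothing more can be done
the job is handed in; nothing more can be done
```

I turned the knob 60° clockwise to its measuring position, then laid the bright spindle in the V-blocks. I signed off at about 20.7 s with the spindle still gripped and pressed down.

**Last checks:**
- **Knob:** its pointer stands on the green dot and stayed there after I released it.
- **Probe:** it looked raised in the wrist picture taken before I laid the spindle down.
- **Seating:** the gripper holds the spindle's axis at 74.8 mm, against 75 mm when seated. It did not move down or sideways when I pushed harder.
- **Push:** a steady 15 N or so upward on the tool, about 17 N counting the held weight. The sideways force is about 4 N toward the robot, so by my estimate both faces carry load, the far one more.
- **Other things:** I saw no sign that the black spindle or anything else on the bench was moved.

**What went less well:**
- On the way to the rest I ran joint 7 into its limit, which left the tool leaning about 7°. The lean is mostly about the spindle's own axis, and the spindle stayed level.
- The first touch in the V came down on the far face and briefly reached 33 N vertically, above the 25 N you gave as the upper end for pressing. I eased off and re-centred it.

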